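# Spice jars into the travel rack

### The job

Snap the two loose spice jars upright into the two empty spring clips of the spice rack, going in from the front, until each is fully home and stands on the ledge. Then pinch the two buttons of the lock handle together and slide the bar across until its catch springs out again at the other end, so that its pegs stand in front of all three jars. Leave the jar that is already clipped in its place, and do not disturb the tin and the ramekin.

Things in the scene. Friction and masses are not known exactly. Their poses are not given: they have to be found in the camera images.
- rack_origin (a point): Fixed spice rack: steel ledge 10 mm high, a wooden backboard (66 mm high, face 22 mm behind this point) with three spring clips 72 mm apart. Point on the ledge's top, on the clips' centre line. +x points to the backboard, away from the open front; +y along the row to the left clip; z up. Ledge spans x -0.056..0.050, y -0.180..0.145. Nothing but jars stands above 67 mm over the worktop.
- clip_left (a point): The left (+y) clip: centre of a jar (half-way up) that stands fully home in it. Same axes as rack_origin. It holds jar_c from the start.
- clip_middle (a point): The middle clip, empty: centre of a jar (half-way up) standing fully home in it; rack's axes. Two sprung steel arms, 40 to 64 mm above the worktop, reach to -x, lips 15 mm in front of this point, mouth 27 mm. An upright jar pushed level along +x, standing on or a few mm above the ledge, spreads the arms (about 10 N) and snaps home against two ribs. Lips bar it from above. Any jar fits any clip.
- clip_right (a point): The right (-y) clip: centre of a jar (half-way up) that stands fully home in it. Same axes as rack_origin. Empty at the start, made like the middle clip.
- jar_a_centre (a point): Spice jar with black cap, a plain upright cylinder 105 mm tall (41 mm across, the cap too). The point is at its centre, half-way up (52.5 mm above its underside); z up. 0.11 kg. Loose on the worktop. At the rack grip it at the cap, 88 to 105 mm above its underside, so that the fingertips stay above the clips and backboard.
- jar_b_centre (a point): Spice jar with black cap, a plain upright cylinder 105 mm tall (42 mm across, cap 44 mm). The point is at its centre, half-way up (52.5 mm above its underside); z up. 0.11 kg. Loose on the worktop. Grip it at the cap like jar_a.
- jar_c_centre (a point): Spice jar with black cap, a plain upright cylinder 105 mm tall (41 mm across, the cap too). The point is at its centre, half-way up (52.5 mm above its underside); z up. 0.11 kg. Already snapped into the left clip; it stays there.
- lock_bar (a joint): Travel of the lock bar, which slides along the rack's +y in a groove of the ledge 30 mm in front of the clips' centre line: 0 = open (its three pegs, 8 mm thick, 22 mm above the ledge, stand between the clips), 0.036 = locked (a peg in front of each jar). A catch holds it at both ends; it slides (about 2 N) only while both buttons of its handle are pressed in.
- lock_handle (a point): Centre between the two buttons on the black handle of the lock bar, 50 mm above the worktop, near the rack's -y end; rack's axes. Handle 26 mm along x, 20 mm along y, top 65 mm above the worktop. The buttons (16 mm wide, 26 mm high) stand on its -x and +x sides: 40 mm over both when out, 30 mm pressed in. The fixed strips beside its foot are 24 mm high.
- button_front (a joint): Press of the button on the handle's -x side: 0 = out, 0.005 = fully in. Frees its side of the catch from 0.003 on; about 5 N; springs out again when the bar is at an end.
- button_back (a joint): The same for the button on the handle's +x side.
- tin_centre (a point): Bystander: food tin 58 mm across, 72 mm tall; the point is half-way up.
- ramekin_centre (a point): Bystander: small round dish 68 mm across, 38 mm tall; the point is half-way up.
- can_opener_post (a point): Bystander, fixed: bench can opener, a 25 mm thick steel post 0.38 m high with a head 50 mm wide and a crank, near the worktop's front right corner; the point is half-way up its post. Steer the arm clear of it.
Things that resemble listed ones, but are neither listed nor needed, are in the scene too. What is shaped like the part that bears jar_b_centre but blue or purple is not meant.

How it is judged:
By the outcome, as a careful person would: the job done as asked, in the order asked, and still so for the second after the job is handed in, with the robot touching nothing.
It also fails if it takes over 67 s, if anything falls off the work surface, if the arm or the gripper's body presses on something with over 40 N, if the wrist force passes 120 N, or if a joint passes its speed limit or range.

### The arm

A 6-joint arm with a two-finger parallel gripper is mounted at the origin on a cart in front of the work surface, level with it; the furniture and walls round the work are solid. World frame = base frame: x ahead of the robot, y to its left, z up, the work surface at z = 0. Lengths are in m, angles in rad, forces in N, time in s.
With the tool pointing down it reaches from about 0.25 to 0.775 m from the base axis. Payload 4 kg.
Tool frame: the origin (TCP) lies between the finger pads; the fingertips stand 14 mm ahead of it and the grasp point (between the pads) lies 5 mm behind it (tip_reach is the distance from the TCP to the fingertips, in m); z points along the fingers, y is the line along which they close (so a half turn about z gives the same grasp; the last joint's range is limited). The gripper opens to 94 mm and grips with 3 to 60 N. Pads are 16 mm wide; open, the fingers measure 119 mm over their backs; the gripper's body (75 mm by 177 mm) begins 78 mm behind the grasp point.
Start: joints at [1.24, 0.087, 1.371, -0, 1.684, -0.103], TCP at [0.124, 0.536, 0.22] pointing down, gripper open.
Joint ranges: [-3.1, 3.1], [-0.76, 2.03], [0.27, 2.55], [-1.08, 4.22], [0.17, 2.65], [-2.57, 2.57]. Speed limits (rad/s): [2.79, 2.79, 3.14, 3.14, 3.14, 3.14].

### API

Orientations are given as [roll, pitch, yaw] about the fixed x, y, z axes, in that order (R = Rz(yaw) Ry(pitch) Rx(roll)).
In Python, from bench import * gives the robot as it stands. The module is installed in compiled form; this text tells all that it offers.
- The arm moves only by the tool servo_tool, never from a script. Its argument "targets" is a list of rows, each a list of 4 numbers: the shift along the tool's x, y, z in cm, then the turn about the tool's z in degrees. A call has 1 to 8 rows; each row is the pose to reach, as a shift and turn from the pose commanded when the call began, along the tool's axes at that moment; what a row does not reach only later rows make up. A row lasts 1/8 s, in which the tool goes at most 62.5 mm and 10.7 degrees, less where a joint would pass 70% of its speed; a pose out of reach is approached as far as the arm can. A call with a gripper value outside its range is refused whole. "claw" is the closure in counts, from 0 (fully open) to 255 (shut), set as the call begins (left out, the last holds). The fingers move at their own pace and stop on an object; the grip force is fixed at half the most. Time passes only in rows, so rows that repeat a pose let the fingers close. It gives the time, the measured TCP pose, the force, the opening and the grip force at its end, in the units of the state.
- get_obs(): the state, without advancing time (a new reading comes with each control period).
- snapshot(name): name is "scene" or "top"; returns the picture (420x560x3 uint8, blue, green, red); there is no depth.
- camera_model(name): a dict with "camera_matrix" (3x3 intrinsics, pixels), "k1" (the pictures are not rectified: a ray, as slopes to the right and down, at radius r is drawn at 1 + k1 r^2 times it, then the intrinsics apply), "camera_from_world" (4x4, takes a point from world to camera coordinates). Camera axes: x right, y up, looking along -z (the intrinsics and any distortion apply to the point x, -y, -z); pixel columns grow to the right and rows downward; lengths in m; the calibration is good to about 2 mm. A picture is of the moment at which its call begins. camera_model takes no time and is no camera call.
- close_job(): hands the job in; it is judged then, once.
The state is a dict: "time": time; "joint_positions": joint angles; "qvel": joint speeds; "joint_torque": joint torques, N m; "tool_pos": TCP position; "ee_rot": TCP orientation; "wrist_force": force on the tool from outside, world axes, zero at the start; "wrist_torque": the same for the moment, N m; "width": finger opening in m; "finger_force": force on a finger pad.
Only numpy, scipy, OpenCV 4.12 (cv2) and the standard library are available. Lean on these libraries where they do the work, as an engineer would, in place of code of your own. Each camera call takes 0.05 s, during which the arm holds its last target. There are 200 camera calls.

## Working session

There is one attempt and no reset: what is moved stays moved. The work goes in short steps, Python scripts to look and compute and a tool call to move; the robot and the scene stay as the last step left them, time stands still between calls to the robot, and variables do not carry over. Pictures are saved under pics/ and viewed, at most 10 in all, crops included, and the job is handed in when it is done.

Besides the shell and the picture viewer there is one more tool, called after "Request:" as a command line: name --pt "numbers of a row" for each row, then --argument value for the rest. servo_tool: Moves the arm, as the interface text tells. Its arguments: {"type":"object","properties":{"targets":{"type":"array"},"claw":{"type":"number"}},"required":["targets"]}

```bash
mkdir -p pics
cat > h.py <<'E'
import numpy as np, cv2
from bench import *
def proj(name,P):
    m=camera_model(name);T=np.array(m["camera_from_world"]);K=np.array(m["camera_matrix"])
    P=np.atleast_2d(P);c=P@T[:3,:3].T+T[:3,3];s=np.c_[c[:,0],-c[:,1]]/-c[:,2:]
    s=s*(1+m["k1"]*(s**2).sum(1,keepdims=True))
    return s@K[:2,:2].T+K[:2,2]
def unproj(name,uv,z):
    m=camera_model(name);T=np.array(m["camera_from_world"]);K=np.array(m["camera_matrix"])
    d=np.linalg.solve(K[:2,:2],np.array(uv,float)-K[:2,2]);s=d.copy()
    for _ in range(20): s=d/(1+m["k1"]*(s@s))
    r=T[:3,:3].T@np.array([s[0],-s[1],-1]);o=-T[:3,:3].T@T[:3,3]
    return o+r*(z-o[2])/r[2]
E
python3 - <<'E'
from h import *
for n in("scene","top"):
    cv2.imwrite(f"pics/{n}0.png",snapshot(n)); m=camera_model(n);T=np.array(m["camera_from_world"]);print(n,-T[:3,:3].T@T[:3,3],m["k1"],m["camera_matrix"])
print(get_obs())
E
```

```text
scene [-0.02710702 -0.43244462  0.86670749] -0.06632993023971939 [[403.99032642   0.         281.32839598]
 [  0.         403.99032642 213.32519988]
 [  0.           0.           1.        ]]
top [ 0.26569056 -0.03816355  1.58934178] -0.13337241130801744 [[493.56924123   0.         284.36860922]
 [  0.         493.56924123 213.09243888]
 [  0.           0.           1.        ]]
{'time': 0.1, 'joint_positions': array([ 1.23990755e+00,  8.78960663e-02,  1.37204125e+00, -1.75338254e-05,
        1.68357838e+00, -1.03134938e-01]), 'qvel': array([ 1.05882496e-03, -2.08376213e-03, -3.47981250e-03, -5.53788174e-06,
       -4.93393448e-04,  7.40471987e-04]), 'joint_torque': array([ 2.12664971e-03, -3.41251838e+01, -3.03302944e+01,  7.19341706e-02,
        3.04019137e-02, -1.21540952e-04]), 'tool_pos': array([0.12407023, 0.53537324, 0.21844438]), 'ee_rot': array([-3.13967803e+00, -1.80648419e-04,  2.91383668e+00]), 'wrist_force': array([-0.03438554,  0.24226242, -0.61450736]), 'wrist_torque': array([-0.02833008, -0.00477471,  0.00619024]), 'finger_force': 0.0, 'width': 0.09412880119129177}
```

View pics/scene0.png

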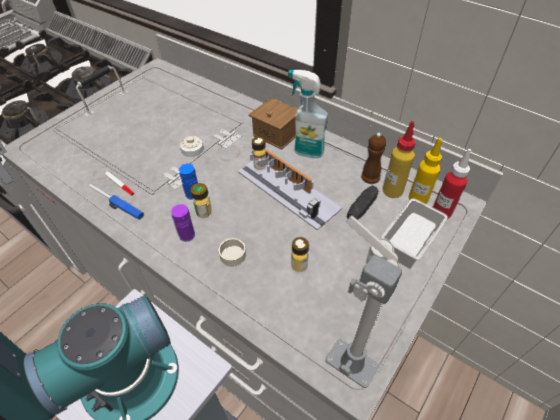

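View pics/top0.png

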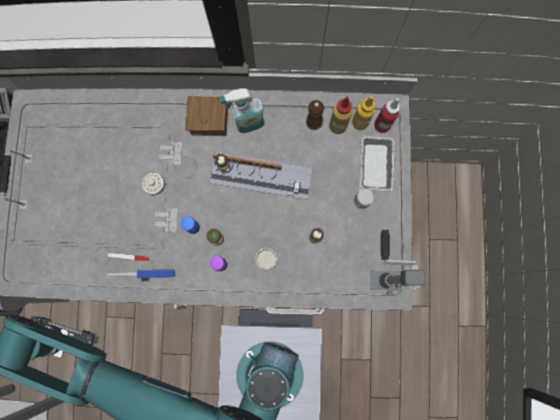

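The scene picture shows the rack at about (290,185), with jar_c clipped in at (259,150) and the handle at (313,208). Loose jar-like things are at (201,198) and (300,252), blue at (189,180), purple at (183,222). The ramekin is at (232,252). The top view has the grey tin at (365,198) and the post at (395,280). Next, a close crop.

Run:
```python
from h import *
a=cv2.imread("pics/scene0.png")[130:280,160:350];b=cv2.imread("pics/top0.png")[145:275,180:380]
a=cv2.resize(a,(456,360),interpolation=3);b=cv2.resize(b,(800,520),interpolation=3)
cv2.imwrite("pics/ca.png",cv2.resize(cv2.imread("pics/scene0.png")[130:280,160:350],(760,600),interpolation=3))
cv2.imwrite("pics/cb.png",b)
```

```text
(no output)
```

View pics/ca.png

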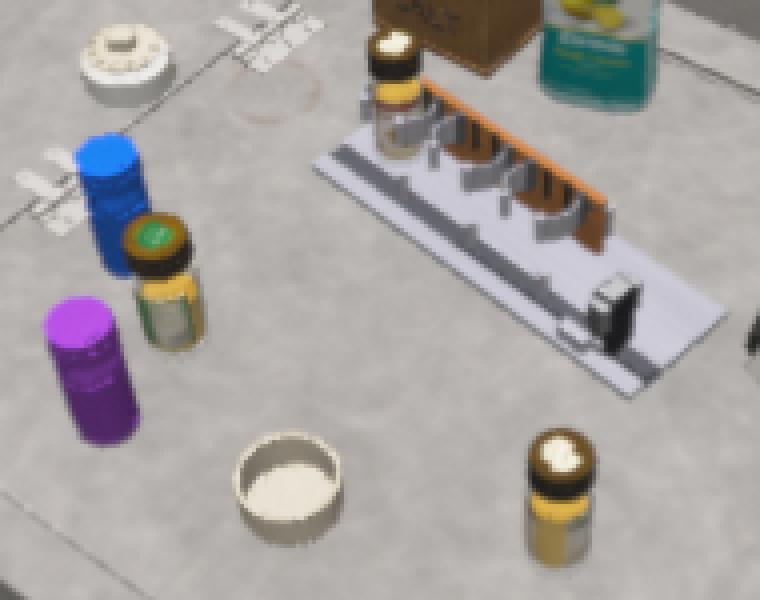

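View pics/cb.png

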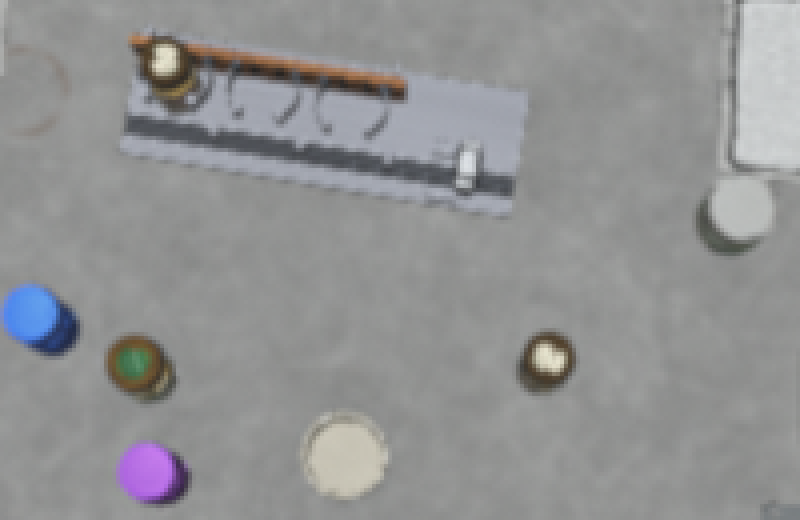

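```bash
cat > fit.py <<'E'
from h import *
from scipy.optimize import least_squares
t=lambda u,v:np.array([180+u/4-.375,145+v/4-.375]); s=lambda u,v:np.array([160+u/4-.375,130+v/4-.375])
obs=[("top",(.050,-.18,0),t(529,91)),("top",(-.056,-.18,0),t(511,215)),("top",(-.056,.145,0),t(121,150)),
("scene",(-.056,.145,0),s(312,165)),("scene",(-.056,-.18,0),s(630,398)),("scene",(.05,-.18,0),s(728,314)),
("top",(0,.072,.105),t(166,63)),("scene",(0,.072,.105),s(395,44))]
def W(p,q):
    c,n=np.cos(p[2]),np.sin(p[2]);q=np.array(q);return np.array([p[0]+c*q[0]-n*q[1],p[1]+n*q[0]+c*q[1],.01+q[2]])
if __name__=="__main__":
    f=lambda p:np.concatenate([proj(n,W(p,q))[0]-u for n,q,u in obs])
    r=least_squares(f,[.55,0,-.15],loss="soft_l1");p=r.x;print("rack",p,np.degrees(p[2]));print(f(p).reshape(-1,2).round(1))
    for k,ut,us,z in(("a",t(548,360),s(561,458),.105),("b",t(136,363),s(158,238),.105),("jc",t(166,63),s(395,44),.115),("han",t(468,150),s(615,285),.065),("ram",t(345,456),s(290,470),.038),("tin",t(742,208),None,.072)):
        print(k,unproj("top",ut,z)[:2],unproj("scene",us,z)[:2] if us is not None else "")
    for q in((0,.072,0),(0,0,0),(0,-.072,0),(-.03,-.12,.04)):print(q,W(p,q))
    c,n=np.cos(p[2]),np.sin(p[2]);
    for h in (unproj("top",t(468,150),.065),unproj("scene",s(615,285),.065)):
        d=h[:2]-p[:2];print("handle in rack",c*d[0]+n*d[1],-n*d[0]+c*d[1])
    print("post foot",unproj("top",(392,282),.0),unproj("scene",(352,358),0))
E
python3 fit.py
```

```text
rack [ 0.64409569  0.06436903 -0.14226523] -8.151196982514374
[[ 0.8 -0.1]
 [ 0.2  0.1]
 [-0.1 -0. ]
 [-1.4 -1.4]
 [-1.  -1.2]
 [-0.5 -1.6]
 [10.2  0.7]
 [ 6.2  4.6]]
a [ 0.43468778 -0.13146344] [ 0.43560606 -0.13779517]
b [0.42390474 0.1804361 ] [0.42560244 0.17454588]
jc [0.65584837 0.16737172] [0.65966979 0.1626067 ]
han [ 0.60427778 -0.0680235 ] [ 0.59730838 -0.07085089]
ram [0.36225945 0.02232208] [0.36849842 0.02016374]
tin [ 0.56226954 -0.28407309] 
(0, 0.072, 0) [0.65430427 0.13564164 0.01      ]
(0, 0, 0) [0.64409569 0.06436903 0.01      ]
(0, -0.072, 0) [ 0.63388712 -0.00690358  0.01      ]
(-0.03, -0.12, 0.04) [ 0.59738448 -0.05016508  0.05      ]
handle in rack -0.0206442635496436 -0.1367006273923683
handle in rack -0.027142373754795397 -0.14048762089923295
post foot [ 0.29931448 -0.38398382  0.        ] [ 0.31603555 -0.36210772  0.        ]
```

```bash
cat > fit2.py <<'E'
from fit import *
o2=obs[:6]
f=lambda p:np.concatenate([proj(n,W(p,q))[0]-u for n,q,u in o2]+[proj(n,W(p,(0,p[3],.105)))[0]-u for n,q,u in obs[6:]]
 +[proj("top",W(p,(-.013,p[3]-k*.072,.05)))[0]-u for k,u in((1,t(259,119)),(2,t(347,132)))])
p=least_squares(f,[.64,.06,-.14,.1]).x;print(p);print(f(p).reshape(-1,2).round(1))
for k in range(3):print("clip",k,W(p,(0,p[3]-.072*k,0)))
R=np.array([[np.cos(p[2]),np.sin(p[2])],[-np.sin(p[2]),np.cos(p[2])]])
for n,uv,z in(("top",t(468,150),.065),("scene",s(615,285),.065),("scene",(310,152),0),("top",(225,112),.09),("top",(190,160),.0)):
    w=unproj(n,uv,z);print(uv,w,R@(w[:2]-p[:2]))
for uv in((189,225),(218,264)):print(unproj("top",uv,.105))
E
python3 fit2.py
```

```text
[ 0.64153087  0.06226932 -0.14229335  0.10503391]
[[ 1.5  0.6]
 [ 0.8  0.9]
 [ 0.5  0.8]
 [-1.4 -0.7]
 [-0.9 -0.3]
 [-0.4 -0.7]
 [ 0.4 -0.2]
 [-1.7  0.1]
 [ 0.6 -2.2]
 [ 0.9 -1.7]]
clip 0 [0.65642612 0.16624169 0.01      ]
clip 1 [0.64621553 0.09496937 0.01      ]
clip 2 [0.63600495 0.02369705 0.01      ]
[296.625 182.125] [ 0.60427778 -0.0680235   0.065     ] [-0.01839929 -0.13425899]
[313.375 200.875] [ 0.59730838 -0.07085089  0.065     ] [-0.02489729 -0.13804617]
(310, 152) [0.81789362 0.08365842 0.        ] [0.17154704 0.04618357]
(225, 112) [0.8227655  0.16671562 0.09      ] [0.16459104 0.12909224]
(190, 160) [0.68527232 0.28790213 0.        ] [0.01130155 0.22955556]
[0.45349394 0.25746368 0.105     ]
[0.33776811 0.16322234 0.105     ]
```

Request:
servo_tool --pt "0 0 -3 -10" --pt "0 0 -6 -20" --pt "0 0 -6 -30" --pt "0 0 -6 -40" --pt "0 0 -6 -50" --pt "0 0 -6 -60" --pt "0 0 -6 -70" --pt "0 0 -6 -80" --claw 80

```text
time: 1.1
tool_pos: [0.1241, 0.5356, 0.2788]
ee_rot: [-3.142, -0.001, -1.967]
wrist_force: [0.1, 0.1, -0.1]
width: 0.0647
finger_force: 0.0
```

Request:
servo_tool --pt "0 0 0 10.5" --pt "2 -4 0 21" --pt "4 -8 0 31.5" --pt "6 -12 0 42" --pt "8 -16 0 52.5" --pt "11 -21 0 63" --pt "13 -25 0 73.5" --pt "15 -29 0 84"

```text
time: 2.1
tool_pos: [0.3329, 0.2828, 0.2791]
ee_rot: [-3.141, -0.0, 2.838]
wrist_force: [0.6, 0.0, -0.0]
width: 0.0643
finger_force: 0.0
```

Request:
servo_tool --pt "-2 -1 0 10.2" --pt "-4 -2.5 0 20.4" --pt "-6 -4 0 30.6" --pt "-8 -5.5 1 40.8" --pt "-10 -6.5 2 51" --pt "-11 -7 3 61" --pt "-11.8 -7.6 4 71" --pt "-11.8 -7.6 4 81"

```text
time: 3.1
tool_pos: [0.4224, 0.1762, 0.2377]
ee_rot: [-3.138, 0.001, 1.423]
wrist_force: [-0.7, -0.9, -0.1]
width: 0.0648
finger_force: 0.0
```

Request:
servo_tool --pt "0 0 2 0" --pt "0 0 4 0" --pt "0 0 6 0" --pt "0 0 7 0" --pt "0 0 7.5 0"

```text
time: 3.72
tool_pos: [0.4226, 0.1769, 0.1639]
ee_rot: [-3.141, 0.0, 1.43]
wrist_force: [0.7, 0.3, 0.5]
width: 0.0644
finger_force: 0.0
```

```bash
cat > look.py <<'E'
import sys
from h import *
# usage: look.py name  su sv sw sh  tu tv tw th
n=sys.argv[1];a=list(map(int,sys.argv[2:]))
S=snapshot("scene");T=snapshot("top")
c=[cv2.resize(I[v:v+h,u:u+w],(400,600*400//400),interpolation=3) for I,(u,v,w,h) in((S,a[:4]),(T,a[4:]))]
cv2.imwrite(f"pics/{n}.png",np.hstack(c))
o=get_obs();print(o["time"],o["tool_pos"],o["ee_rot"],o["width"])
for k in("scene","top"):print(k,proj(k,o["tool_pos"]),proj(k,o["tool_pos"]+[0,0,-.014]))
E
python3 look.py l1 150 140 100 150 170 170 100 150
```

```text
3.825 [0.42276965 0.17695707 0.16431804] [-3.14123074e+00  6.94684327e-05  1.43026414e+00] 0.06476193183345112
scene [[193.81137935 173.01010253]] [[194.75867989 177.00051036]]
top [[211.91559271 233.5533201 ]] [[212.60456064 234.09501425]]
```

View pics/l1.png

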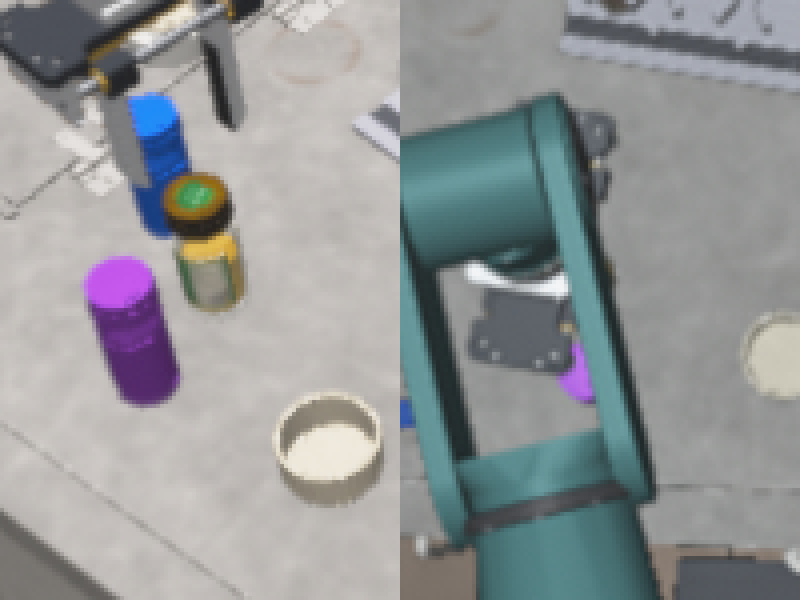

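Scene view: fingertips straddle jar_b's green-topped cap (crop (197,195)). The tips show about 2 px right of where I predicted, so the scene calibration is a bit off and I trust the top view. Descend and grip.

Request:
servo_tool --pt "0.2 0.1 2 0" --pt "0.2 0.1 4 0" --pt "0.2 0.1 5.5 0" --pt "0.2 0.1 6.7 0" --pt "0.2 0.1 6.7 0"

```text
time: 4.45
tool_pos: [0.4236, 0.1787, 0.0967]
ee_rot: [-3.14, 0.001, 1.43]
wrist_force: [-0.2, 0.1, 0.2]
width: 0.0647
finger_force: 0.0
```

Request:
servo_tool --pt "0 0 0 0" --pt "0 0 0 0" --pt "0 0 0 0" --pt "0 0 0 0" --pt "0 0 0 0" --claw 255

```text
time: 5.08
tool_pos: [0.4247, 0.1789, 0.0982]
ee_rot: [3.14, -0.001, 1.43]
wrist_force: [0.9, -0.1, 4.6]
width: 0.0435
finger_force: 30.0
```

Request:
servo_tool --pt "0 0 -1 0" --pt "0 0 -2.5 0" --pt "0 0 -4 0" --pt "0 0 -6 0" --pt "0 0 -7 0" --pt "0 0 -7 0"

```text
time: 5.82
tool_pos: [0.4247, 0.179, 0.1687]
ee_rot: [3.139, -0.001, 1.43]
wrist_force: [-1.3, 0.7, -1.8]
width: 0.0437
finger_force: 30.0
```

Request:
servo_tool --pt "-0.5 1.5 0 0" --pt "-1.5 4 0 0" --pt "-2.5 7 0 0" --pt "-3.5 10 0 0" --pt "-4.5 12.5 0 0" --pt "-5 14 0 0" --pt "-5 14.8 0 0" --pt "-5 14.8 0 0"

```text
time: 6.82
tool_pos: [0.5637, 0.1088, 0.1671]
ee_rot: [-3.141, -0.0, 1.43]
wrist_force: [-0.3, -1.1, -1.7]
width: 0.0436
finger_force: 30.0
```

Request:
servo_tool --pt "0 0 1.5 0" --pt "0 0 3 0" --pt "0 0 4 0" --pt "0 0 4 0"

```text
time: 7.32
tool_pos: [0.5625, 0.1086, 0.1257]
ee_rot: [-3.138, 0.001, 1.431]
wrist_force: [-0.1, 0.6, -1.6]
width: 0.0432
finger_force: 30.0
```

Run:
```python
from h import *
S=snapshot("scene");cv2.imwrite("pics/l2full.png",S)
cv2.imwrite("pics/l2.png",cv2.resize(S[120:240,210:370],(800,600),interpolation=3))
o=get_obs();print(o["time"],o["tool_pos"],o["ee_rot"],o["width"],o["wrist_force"])
P=o["tool_pos"]
print(proj("scene",[P,P+[0,0,.0075],P-[0,0,.0975]]))
```

```text
7.375 [0.56315401 0.10861309 0.12674736] [-3.14025550e+00  2.35929032e-04  1.43039727e+00] 0.04360889813428787 [ 0.57470589  0.096872   -0.28297576]
[[251.46661209 163.77488326]
 [251.28898384 161.70025396]
 [253.62534689 188.90353728]]
```

View pics/l2.png

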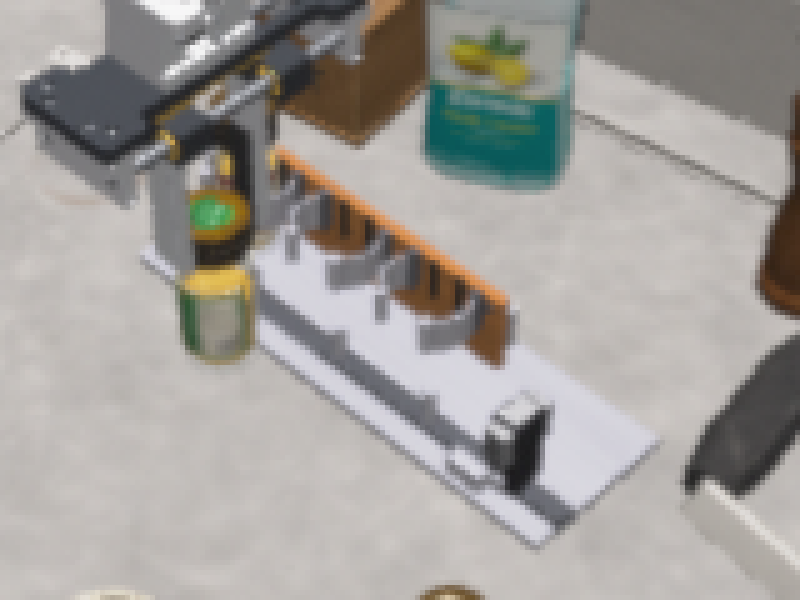

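Run:
```python
from h import *
p=np.array([.6415,.0623]);th=-.1423
R=np.array([[np.cos(th),np.sin(th)],[-np.sin(th),np.cos(th)]])
off=np.array([1.2,.8])
g=lambda u,v:np.array([210+u/5-.4,120+v/5-.4])-off
def show(l,w):print(l,w.round(4),(R@(w[:2]-p)).round(4))
for l,uv,z in(("mid lip L",(293,240),.052),("mid lip R",(333,275),.052),("right lip L",(380,305),.052),("right lip R",(424,338),.052),("ledge corner fr",(537,548),.01),("ledge r",(659,440),.01),("ledge l",(143,255),.01),("handle top ctr",(518,410),.065),("peg2 top",(341,338),.032),("peg3 top",(430,400),.032)):
    show(l,unproj("scene",g(*uv),z))
for q in((-.056,-.18),(.05,-.18),(-.056,.145)):print(p+R.T@q)
o=get_obs()["tool_pos"];show("tcp",o)
```

```text
mid lip L [0.6394 0.1183 0.052 ] [-0.01    0.0551]
mid lip R [0.6298 0.0818 0.052 ] [-0.0143  0.0176]
right lip L [0.6261 0.0456 0.052 ] [-0.0129 -0.0187]
right lip R [0.6196 0.0105 0.052 ] [-0.0143 -0.0544]
ledge corner fr [ 0.5612 -0.1061  0.01  ] [-0.0557 -0.1781]
ledge r [ 0.6659 -0.1193  0.01  ] [ 0.0499 -0.1763]
ledge l [0.6095 0.2129 0.01  ] [-0.053   0.1445]
handle top ctr [ 0.5954 -0.0677  0.065 ] [-0.0272 -0.1353]
peg2 top [0.6076 0.0598 0.032 ] [-0.0332 -0.0073]
peg3 top [ 0.5984 -0.009   0.032 ] [-0.0325 -0.0767]
[ 0.56053838 -0.1079387 ]
[ 0.66546698 -0.12297165]
[0.60662996 0.21377634]
tcp [0.5632 0.1086 0.1267] [-0.0841  0.0347]
```

Request:
servo_tool --pt "0.1 0 0.8 0" --pt "0.1 0 1.5 0" --pt "0.1 1.5 1.5 0" --pt "0.1 3 1.5 0" --pt "0.1 4 1.5 0" --pt "0.1 4.5 1.5 0" --pt "0.1 5 1.5 0" --pt "0.1 5 1.5 0"

```text
time: 8.38
tool_pos: [0.6132, 0.1024, 0.1122]
ee_rot: [-3.141, 0.0, 1.43]
wrist_force: [0.1, 0.1, -0.8]
width: 0.0436
finger_force: 30.0
```

Request:
servo_tool --pt "0 0.4 0 0" --pt "0 0.8 0 0" --pt "0 1.2 0 0" --pt "0 1.2 0 0"

```text
time: 8.88
tool_pos: [0.622, 0.1013, 0.1109]
ee_rot: [-3.133, 0.001, 1.431]
wrist_force: [-6.2, 0.1, -1.6]
width: 0.0433
finger_force: 30.0
```

Request:
servo_tool --pt "0 0.4 0 0" --pt "0 0.8 0 0" --pt "0 1.2 0 0" --pt "0 1.6 0 0" --pt "0 1.6 0 0"

```text
time: 9.5
tool_pos: [0.6423, 0.0987, 0.1132]
ee_rot: [3.138, -0.001, 1.43]
wrist_force: [2.3, 0.6, -0.9]
width: 0.0435
finger_force: 30.0
```

Request:
servo_tool --pt "0 0.2 0 0" --pt "0 0.4 0 0" --pt "0 0.6 0 0" --pt "0 0.6 0 0"

```text
time: 10.0
tool_pos: [0.6471, 0.0979, 0.1126]
ee_rot: [3.141, -0.0, 1.43]
wrist_force: [-0.3, 1.0, -0.6]
width: 0.0435
finger_force: 30.0
```

Request:
servo_tool --pt "0 0.2 0 0" --pt "0 0.4 0 0" --pt "0 0.4 0 0"

```text
time: 10.38
tool_pos: [0.6481, 0.0979, 0.1127]
ee_rot: [-3.135, 0.0, 1.431]
wrist_force: [-8.1, 2.1, 5.1]
width: 0.043
finger_force: 30.0
```

Request:
servo_tool --pt "0 -0.2 0.15 0" --pt "0 -0.2 0.3 0" --pt "0 -0.2 0.5 0" --pt "0 -0.2 0.5 0"

```text
time: 10.88
tool_pos: [0.6483, 0.0954, 0.1092]
ee_rot: [-3.141, 0.004, 1.429]
wrist_force: [-5.5, -3.2, 6.2]
width: 0.0431
finger_force: 30.0
```

Request:
servo_tool --pt "0 0 0.2 0" --pt "0 0 0.3 0" --pt "0 0 0.3 0"

```text
time: 11.25
tool_pos: [0.6484, 0.0954, 0.1092]
ee_rot: [3.14, 0.004, 1.429]
wrist_force: [-7.8, -4.5, 15.3]
width: 0.0438
finger_force: 30.0
```

Request:
servo_tool --pt "0 0 -0.5 0" --pt "0 0 -0.5 0"

```text
time: 11.5
tool_pos: [0.6484, 0.0957, 0.1095]
ee_rot: [-3.141, 0.003, 1.429]
wrist_force: [-3.8, -5.3, 1.9]
width: 0.0435
finger_force: 30.0
```

Request:
servo_tool --pt "0 0 0 0" --pt "0 0 0 0" --pt "0 0 0 0" --pt "0 0 -1 0" --pt "0 0 -3 0" --pt "0 0 -6 0" --pt "0 0 -9 0" --pt "0 0 -11 0" --claw 70

```text
time: 12.5
tool_pos: [0.6498, 0.0976, 0.2239]
ee_rot: [3.136, -0.001, 1.43]
wrist_force: [0.7, -0.3, 0.2]
width: 0.0685
finger_force: 0.0
```

Request:
servo_tool --pt "-3 -2 0 0" --pt "-7 -5 0 0" --pt "-11 -8 0 0" --pt "-15 -11 0 0" --pt "-19 -14 0 0" --pt "-23 -16.5 0 0" --pt "-25.8 -18 0 0" --pt "-25.8 -18 0 0"

```text
time: 13.5
tool_pos: [0.4343, -0.1341, 0.2216]
ee_rot: [3.138, 0.001, 1.427]
wrist_force: [0.7, -0.4, 0.2]
width: 0.0683
finger_force: 0.0
```

Request:
servo_tool --pt "0 0 2 0" --pt "0 0 4 0" --pt "0 0 6 0" --pt "0 0 6 0"

```text
time: 14.0
tool_pos: [0.4345, -0.1315, 0.1587]
ee_rot: [-3.14, -0.001, 1.432]
wrist_force: [-0.7, 0.3, -0.0]
width: 0.068
finger_force: 0.0
```

```bash
python3 look.py l3 220 110 140 210 190 135 140 140
```

```text
14.1 [ 0.43549921 -0.13227148  0.16060306] [ 3.13999228e+00 -4.74367754e-05  1.43123965e+00] 0.06818948391500032
scene [[298.4996586  228.27408413]] [[298.34142446 232.11724974]]
top [[318.14189862 232.2277517 ]] [[317.81942624 232.78123613]]
```

View pics/l3.png

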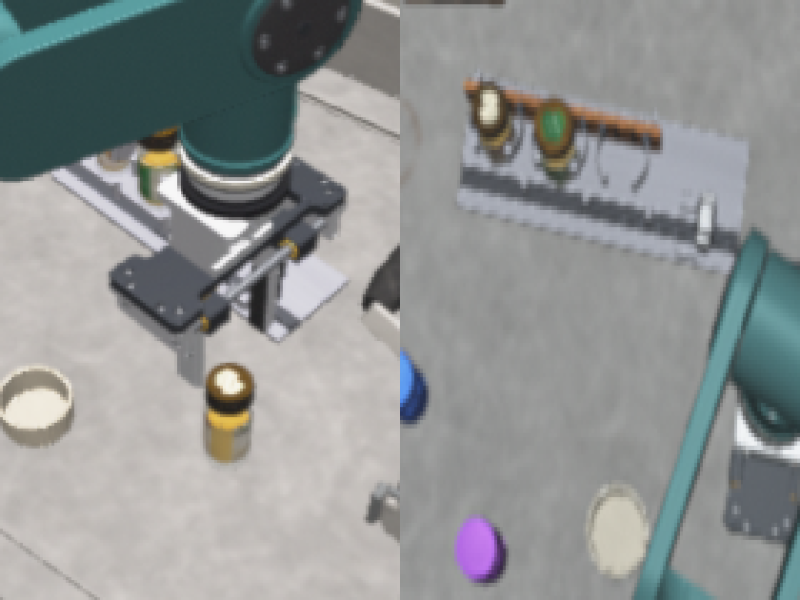

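jar_b stands in line with jar_c in the clips (top crop (553,125)); the fingers are centred over jar_a's cream-topped cap. Descend and grip.

Request:
servo_tool --pt "0 0 2 0" --pt "0 0 4 0" --pt "0 0 5.5 0" --pt "0 0 6.2 0" --pt "0 0 6.2 0"

```text
time: 14.72
tool_pos: [0.4347, -0.1327, 0.0975]
ee_rot: [-3.142, -0.0, 1.43]
wrist_force: [-0.0, 0.7, 0.5]
width: 0.0679
finger_force: 0.0
```

Request:
servo_tool --pt "0 0 0 0" --pt "0 0 0 0" --pt "0 0 0 0" --pt "0 0 0 0" --pt "0 0 0 0" --claw 255

```text
time: 15.35
tool_pos: [0.435, -0.1329, 0.0979]
ee_rot: [3.14, 0.0, 1.43]
wrist_force: [0.4, -0.3, 1.0]
width: 0.0401
finger_force: 29.9
```

Request:
servo_tool --pt "0 0 -1 0" --pt "0 0 -2.5 0" --pt "0 0 -4 0" --pt "0 0 -6 0" --pt "0 0 -7 0" --pt "0 0 -7 0"

```text
time: 16.1
tool_pos: [0.4351, -0.133, 0.1687]
ee_rot: [3.139, 0.001, 1.43]
wrist_force: [0.3, -0.3, -1.6]
width: 0.0402
finger_force: 29.9
```

Request:
servo_tool --pt "1.5 0.8 0 0" --pt "4.5 2.3 0 0" --pt "8 4 0 0" --pt "11.5 6 0 0" --pt "14.5 7.5 0 0" --pt "17 8.7 0 0" --pt "18.5 9.3 0 0" --pt "18.5 9.3 0 0"

```text
time: 17.1
tool_pos: [0.5524, 0.0385, 0.1665]
ee_rot: [-3.14, 0.0, 1.432]
wrist_force: [0.2, -0.6, -1.2]
width: 0.0399
finger_force: 29.9
```

Request:
servo_tool --pt "0 0 1.5 0" --pt "0 0 3 0" --pt "0 0 4.5 0" --pt "0 0 5.5 0" --pt "0 0 5.5 0" --pt "0 0 5.5 0"

```text
time: 17.85
tool_pos: [0.553, 0.0374, 0.113]
ee_rot: [3.141, -0.0, 1.43]
wrist_force: [-1.2, -0.2, -1.7]
width: 0.0399
finger_force: 29.9
```

Request:
servo_tool --pt "-0.1 1 0.1 0" --pt "-0.1 2.5 0.1 0" --pt "-0.1 4 0.1 0" --pt "-0.1 5 0.1 0" --pt "-0.1 5.5 0.1 0" --pt "-0.1 5.9 0.1 0" --pt "-0.1 6.2 0.1 0" --pt "-0.1 6.2 0.1 0"

```text
time: 18.85
tool_pos: [0.6101, 0.0288, 0.1096]
ee_rot: [-3.131, -0.0, 1.431]
wrist_force: [-7.5, 2.5, -1.2]
width: 0.0399
finger_force: 29.8
```

Request:
servo_tool --pt "0 0.4 0 0" --pt "0 0.8 0 0" --pt "0 1.2 0 0" --pt "0 1.6 0 0" --pt "0 1.6 0 0"

```text
time: 19.48
tool_pos: [0.632, 0.0254, 0.1124]
ee_rot: [3.136, -0.001, 1.43]
wrist_force: [2.9, 0.8, -3.0]
width: 0.0399
finger_force: 29.9
```

Request:
servo_tool --pt "0 0.2 0 0" --pt "0 0.4 0 0" --pt "0 0.6 0 0" --pt "0 0.6 0 0"

```text
time: 19.98
tool_pos: [0.6363, 0.0246, 0.1118]
ee_rot: [3.14, -0.0, 1.43]
wrist_force: [2.8, 0.6, -1.3]
width: 0.0399
finger_force: 29.9
```

Request:
servo_tool --pt "0 0.2 0 0" --pt "0 0.4 0 0" --pt "0 0.5 0 0" --pt "0 0.5 0 0"

```text
time: 20.48
tool_pos: [0.6378, 0.0247, 0.111]
ee_rot: [-3.134, -0.0, 1.431]
wrist_force: [-5.9, 2.3, 2.7]
width: 0.04
finger_force: 29.9
```

Request:
servo_tool --pt "0 -0.2 0.15 0" --pt "0 -0.2 0.3 0" --pt "0 -0.2 0.5 0" --pt "0 -0.2 0.5 0"

```text
time: 20.98
tool_pos: [0.6377, 0.0249, 0.1079]
ee_rot: [-3.14, -0.001, 1.431]
wrist_force: [-4.7, 4.1, 7.1]
width: 0.04
finger_force: 29.8
```

Request:
servo_tool --pt "0 0 0.2 0" --pt "0 0 0.3 0" --pt "0 0 0.3 0"

```text
time: 21.35
tool_pos: [0.6378, 0.0249, 0.1077]
ee_rot: [-3.141, -0.001, 1.431]
wrist_force: [-9.0, 4.1, 15.4]
width: 0.0403
finger_force: 29.9
```

Request:
servo_tool --pt "0 0 -0.5 0" --pt "0 0 -0.5 0"

```text
time: 21.6
tool_pos: [0.6377, 0.0246, 0.1081]
ee_rot: [-3.139, -0.0, 1.43]
wrist_force: [-5.2, 3.4, 3.6]
width: 0.0401
finger_force: 29.9
```

Request:
servo_tool --pt "0 0 0 0" --pt "0 0 0 0" --pt "0 0 0 0" --pt "0 0 -1 0" --pt "0 0 -3 0" --pt "0 0 -6 0" --pt "0 0 -8 0" --pt "0 0 -8 0" --claw 75

```text
time: 22.6
tool_pos: [0.6403, 0.0242, 0.1929]
ee_rot: [3.134, -0.001, 1.43]
wrist_force: [-0.4, 0.9, 0.5]
width: 0.0664
finger_force: 0.0
```

Request:
servo_tool --pt "-2 -0.7 0 0" --pt "-5 -1.7 0 0" --pt "-8 -2.7 0 0" --pt "-9.8 -3.2 0 0" --pt "-9.8 -3.2 3 0" --pt "-9.8 -3.2 6 0" --pt "-9.8 -3.2 9 0" --pt "-9.8 -3.2 9 0"

```text
time: 23.6
tool_pos: [0.5904, -0.0682, 0.0947]
ee_rot: [-3.134, -0.001, 1.43]
wrist_force: [-1.0, -0.2, 0.9]
width: 0.0663
finger_force: 0.0
```

Run:
```python
from h import *
S=snapshot("scene");T=snapshot("top")
cv2.imwrite("pics/l4.png",np.hstack([cv2.resize(I,(400,600),interpolation=3) for I in(S[130:250,250:330],T[140:260,240:320])]))
o=get_obs();P=o["tool_pos"];print(o["time"],P,o["ee_rot"],o["width"])
print(proj("scene",[P,P-[0,0,.014]]),proj("top",P))
```

```text
23.7 [ 0.59314745 -0.0685505   0.09875088] [-3.14147838e+00 -1.21907466e-04  1.43006882e+00] 0.06601716972810874
[[312.44002731 192.77428094]
 [312.16622243 196.41930879]] [[296.98314115 183.28478744]]
```

View pics/l4.png

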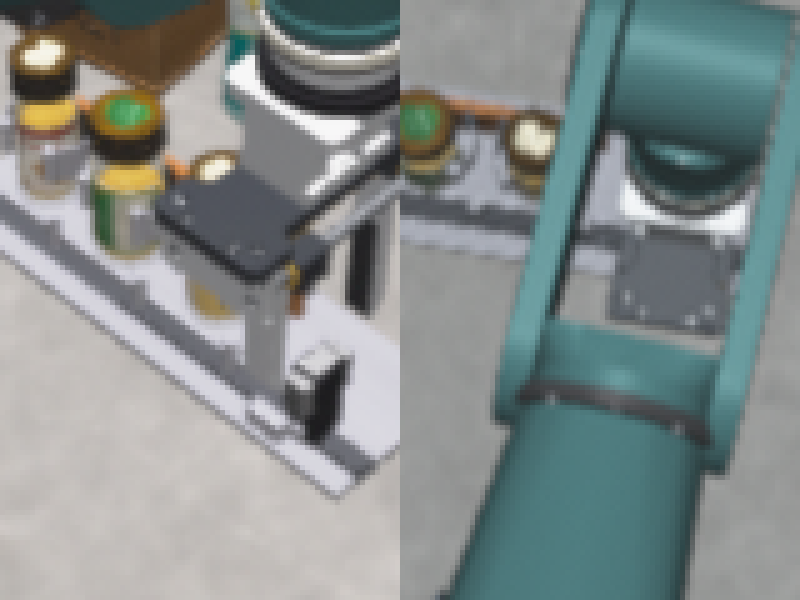

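Run:
```python
from h import *
th=-.1407;o=np.array([.643,.0602]);c,n=np.cos(th),np.sin(th)
Wd=lambda x,y,z:[o[0]+c*x-n*y,o[1]+n*x+c*y,z]
cr=lambda P:((proj("scene",P)-[250,130])*5).round(0).tolist()
print("jarb top",cr(Wd(0,.036,.115)),"jarc top",cr(Wd(0,.108,.115)))
print("ledge front right corner",cr(Wd(-.056,-.18,.01)))
for h in(-.134,-.14,-.128):
  print(h,"handle top corners",cr([Wd(-.03+a,h+b,.065) for a,b in((-.013,.01),(-.013,-.01),(.013,-.01),(.013,.01))]),"foot -x-y",cr([Wd(-.043,h-.01,.01)]))
P=get_obs()["tool_pos"];w=.033;t=1.43-np.pi/2
print("pad tips",cr([P+[s*w*np.cos(t),s*w*np.sin(t),-.014] for s in(-1,1)]),"outer",cr([P+[s*(w+.0125)*np.cos(t),s*(w+.0125)*np.sin(t),-.014] for s in(-1,1)]))
```

```text
jarb top [[122.0, 109.0]] jarc top [[34.0, 52.0]]
ledge front right corner [[337.0, 494.0]]
-0.134 handle top corners [[280.0, 359.0], [308.0, 378.0], [340.0, 352.0], [312.0, 333.0]] foot -x-y [[303.0, 445.0]]
-0.14 handle top corners [[288.0, 365.0], [316.0, 384.0], [349.0, 358.0], [320.0, 339.0]] foot -x-y [[311.0, 450.0]]
-0.128 handle top corners [[271.0, 353.0], [299.0, 373.0], [332.0, 346.0], [304.0, 327.0]] foot -x-y [[295.0, 439.0]]
pad tips [[268.0, 366.0], [352.0, 299.0]] outer [[252.0, 379.0], [367.0, 287.0]]
```

Request:
servo_tool --pt "-0.3 0 0 0" --pt "-0.3 0 1 0" --pt "-0.3 0 2 0" --pt "-0.3 0 3 0" --pt "-0.3 0 4 0" --pt "-0.3 0 4.8 0" --pt "-0.3 0 4.8 0" --pt "-0.3 0 4.8 0"

```text
time: 24.7
tool_pos: [0.593, -0.0713, 0.0507]
ee_rot: [3.141, -0.0, 1.43]
wrist_force: [-0.6, 0.2, -0.1]
width: 0.0659
finger_force: 0.0
```

Request:
servo_tool --pt "0 0 0 0" --pt "0 0 0 0" --pt "0 0 0 0" --pt "0 0 0 0" --pt "0 0 0 0" --pt "0 0 0 0" --claw 255

```text
time: 25.45
tool_pos: [0.5942, -0.0715, 0.0512]
ee_rot: [3.138, -0.0, 1.43]
wrist_force: [5.0, -0.8, 0.7]
width: 0.0274
finger_force: 30.0
```

Request:
servo_tool --pt "0.3 0.1 0 0" --pt "0.6 0.1 0 0" --pt "0.9 0.1 0 0" --pt "0.9 0.1 0 0"

```text
time: 25.95
tool_pos: [0.5956, -0.0621, 0.0511]
ee_rot: [3.14, -0.001, 1.431]
wrist_force: [3.3, -0.9, 4.5]
width: 0.0273
finger_force: 30.0
```

Request:
servo_tool --pt "0.4 0 0 0" --pt "0.8 0 0 0" --pt "1.2 0 0 0" --pt "1.6 0 0 0" --pt "2 0 0 0" --pt "2.4 0 0 0" --pt "2.4 0 0 0"

```text
time: 26.82
tool_pos: [0.599, -0.0381, 0.0511]
ee_rot: [3.14, -0.001, 1.431]
wrist_force: [3.9, -1.0, 4.4]
width: 0.0277
finger_force: 30.0
```

Request:
servo_tool --pt "0.2 0 0 0" --pt "0.4 0 0 0" --pt "0.5 0 0 0" --pt "0.5 0 0 0"

```text
time: 27.32
tool_pos: [0.5994, -0.0356, 0.0511]
ee_rot: [3.14, 0.004, 1.43]
wrist_force: [3.3, -5.7, 4.5]
width: 0.0274
finger_force: 30.0
```

Request:
servo_tool --pt "0 0 0 0" --pt "0 0 0 0" --pt "0 0 0 0" --pt "0 0 0 0" --pt "-0.1 0 0 0" --pt "-0.1 0 0 0" --claw 100

```text
time: 28.08
tool_pos: [0.5986, -0.0346, 0.0502]
ee_rot: [-3.141, -0.0, 1.43]
wrist_force: [-0.2, -0.7, 0.5]
width: 0.0568
finger_force: 0.0
```

Request:
servo_tool --pt "0 0 -2 0" --pt "0 0 -4 0" --pt "0 0 -7 0" --pt "0 0 -11 0" --pt "0 0 -15 0" --pt "0 -5 -15 0" --pt "0 -10 -15 0" --pt "0 -15 -15 0"

```text
time: 29.08
tool_pos: [0.4489, -0.0135, 0.2006]
ee_rot: [3.141, -0.0, 1.43]
wrist_force: [0.2, -0.4, -0.1]
width: 0.057
finger_force: 0.0
```

Request:
servo_tool --pt "0 -5 0 0" --pt "-3 -8 0 0" --pt "-6 -10 0 0" --pt "-9 -12 0 0" --pt "-9 -12 0 0" --pt "-9 -12 0 0"

```text
time: 29.82
tool_pos: [0.3193, -0.0858, 0.2006]
ee_rot: [3.141, -0.001, 1.43]
wrist_force: [-0.3, -0.3, 0.1]
width: 0.0572
finger_force: 0.0
```

Run:
```python
from h import *
S=snapshot("scene");T=snapshot("top")
cv2.imwrite("pics/l5.png",np.hstack([cv2.resize(I,(400,600),interpolation=3) for I in(S[120:240,245:345],T[130:220,205:325])]))
print(get_obs()["tool_pos"])
```

```text
[ 0.31944325 -0.08551412  0.20047364]
```

View pics/l5.png

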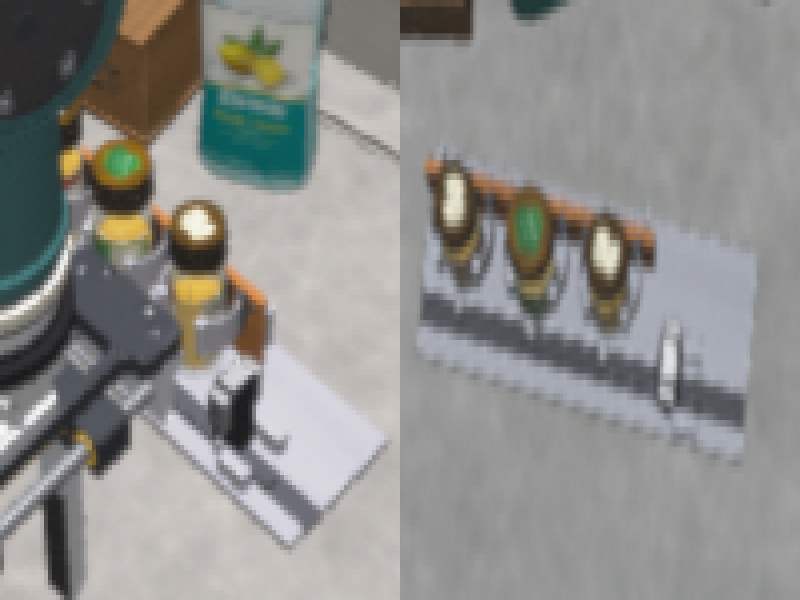

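The picture shows all three jars upright in line at top crop (455,200), (530,232) and (606,250). The bar has shifted left, with the handle at (670,365) and pegs in front of the jars. The arm is clear, so I'm handing in.

```bash
python3 -c "
from bench import *
print(close_job())"
```

```text
the job is handed in; nothing more can be done
None
```

I handed the job in at about 30 s: both loose jars are clipped fully home on the ledge, and the lock bar is slid to its end stop with its pegs in front of all three jars. The last picture shows this, but I inferred that the catch sprang out from the 36 mm of travel and the stop force rather than seeing it.

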